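# Set up a pot on the glazing stand and lock the shield leg

## Robot

A 7-joint arm with a two-finger parallel gripper is mounted at the origin on the work surface. World frame = base frame: x ahead of the robot, y to its left, z up, the work surface at z = 0. Lengths are in m, angles in rad, forces in N, time in s.
With the tool pointing down it reaches from about 0.425 to 0.95 m from the base axis. Payload 4.7 kg.
Tool frame: the origin (TCP) lies at the very end of the fingers, on their centre line; the grasp point (between the pads) lies 19 mm behind it; y points along the fingers, x is the direction in which the jaws open and shut, and the axes are right-handed (so a half turn about y gives the same grasp; the last joint's range is limited). The gripper opens to 85 mm and grips with 20 to 120 N. Pads are 22 mm wide; open, the fingers measure 114 mm over their backs; the gripper's body (76 mm by 85 mm) begins 54 mm behind the grasp point. The pads swing forward as they close: fully open they stand 13 mm farther back than shut.
Start: joints at [-1.218, 0.469, -0.049, 1.532, 0.024, 1.141, -0.082], TCP at [0.251, 0.626, 0.231] pointing down, gripper open.
Joint ranges: [-2.59, 2.59], [-0.33, 1.99], [-1.39, 1.29], [0.1, 2.45], [-1.04, 4.18], [0.21, 1.99], [-2.66, 2.66]. Speed limits (rad/s): [2.57, 2.57, 3.14, 3.14, 3.14, 3.14, 3.14].

## Interface

Orientations are given as a 3x3 rotation matrix whose columns are the frame's x, y, z axes.
In Python, from bench import env gives the robot as it stands.
- The arm moves only by the tool arm_command, never from a script. Its argument "motion" is a list of rows, each an object with "grip": the gripper's target within -1 to 1 (fully open at 1, half-way at 0, shut at -1); "slide": the shift along the tool's x, y, z in cm, a list of three; "twist": the turn about the tool's y in degrees. In form: [{"grip": grip, "slide": [dx, dy, dz], "twist": twist}, ...]. A call has 1 to 8 rows; each row shifts and turns the commanded pose from where the row before left it, along the tool's axes as they then stand; what a row does not reach is not made up. A row lasts 1/8 s, in which the tool goes at most 62.5 mm and 10.7 degrees, less where a joint would pass 70% of its speed; a pose out of reach is approached as far as the arm can. A call is refused whole if a number of a shift passes 6.25 or a number of a turn 10.7, either way. A call with a gripper value outside its range is refused whole. The fingers move at their own pace and stop on an object; "newtons" is the grip in N (left out, the last holds). Time passes only in rows, so rows that do not move let the fingers close. It gives the time, the measured TCP pose, the force and the opening at its end, in the units of the state.
- env.get_state(): the state, without advancing time (a new reading comes with each control period).
- env.read_camera(name): name is "side" or "top" or "wrist"; returns the picture (400x640x3 uint8, red, green, blue); there is no depth.
- env.calibration(name): a dict with "fovy" (degrees; the focal length in pixels is half the picture's height over the tangent of half this angle, whatever the lens; pixels are square), "cx", "cy" (the principal point, pixels), "rvec" (rotation vector, rad) and "tvec" (3), from world to camera coordinates, as OpenCV has them. Camera axes: x right, y down, z forward; pixel columns grow to the right and rows downward; lengths in m; the calibration is good to about 2 mm. A picture is of the moment at which its call begins: read the wrist's pose just before it. calibration takes no time and is no camera call; for the wrist camera it gives the pose at the moment of the call.
- env.sign_off(): hands the job in, once; it reports no verdict.
Trained networks look in the newest picture that a camera, given by its name, has taken for a name from the list of things; names that differ only in an ending like _2 or _b are one class to them, and where a whole thing is asked for, a point or a joint stands for the part that bears it (a point fixed in the world has none). Each returns a list of dicts, best first, with "p" (0 to 1); they miss things now and then, are a little off and sometimes report something else, mostly with a low value. They report only what shows in the picture. A call takes as long as a camera call. They do not tell look-alikes from the thing itself.
- env.cut_out(query, camera): "mask" (400x640 bool, what is visible of it) and "point" ([column, row] in pixels, amid what is visible of it).
The state is a dict: "clock": time; "joint_pos": joint angles; "dq": joint speeds; "joint_torque": joint torques, N m; "eef_pos": TCP position; "orientation": TCP orientation; "wrist_force": force on the tool from outside, world axes, zero at the start; "wrist_torque": the same for the moment, N m; "opening": opening from 0.0 (shut) to 1.0 (fully open).
Only numpy, scipy, OpenCV 4.12 (cv2) and the standard library are available. Lean on these libraries where they do the work, as an engineer would, in place of code of your own. Each camera call takes 0.05 s, during which the arm holds its last target.

## Task

Take the plain pale straight-sided beaker and set it upright on the narrow round pedestal of the glazing stand without dropping it, and let go. Then pull the stand's sliding leg out by its T-handle until its pointer lines up with the brass mark and, while holding it there against its return spring, squeeze the black cam lever fully closed against the leg; do not close the lever away from the mark. Finish still squeezing and holding the leg at the mark with the lever closed, the beaker still on its pedestal and the other pots left alone.

Things in the scene. Friction and masses are not known exactly. Their poses are not given: they have to be found in the camera images.
- beaker_center (a point): Centre (half-way up, on the axis) of the beaker to be placed: open, straight round wall 60 mm outside diameter, 90 mm tall, foot narrowing to 50 mm diameter, wall 4.5 mm, about 0.2 kg, unglazed pale clay. Its z axis points up to the rim.
- beaker_foot (a point): Centre of the beaker's underside, 45 mm below its centre; z axis as the beaker's.
- pedestal_top (a point): Centre of the flat top of the stand's pedestal: a rubber disc 40 mm in diameter, its top 90 mm above the table. Axes are the stand's (see stand).
- stand: Glazing stand, fixed to the table: grey base plate 130 mm (its x) by 260 mm (its y, from -60 to 200 mm) and 12 mm thick; origin on the table. The leg slides out along the stand's -y. The pedestal's axis is at (0, 50 mm). Highest part besides the pedestal and the leg's shield: 43 mm.
- leg (a joint): Travel of the aluminium sliding leg out along the stand's -y, m: 0 fully in, 0.080 fully out. A light spring pulls it in with 2.8 N at 0 to 4.4 N fully out, so it retracts when let go. Its inner end carries an upright shield 110 mm wide, top 140 mm above the table, 116 mm from the pedestal's axis at 0 and nearer as the leg comes out.
- leg_grip (a point): Point on the leg, 60 mm above the table, where the fingers squeeze; moves with the leg, axes as the stand's. The fixed fin and the lever's fin stand either side of it and are centred on it when the lever is closed: the fingers close along x, from 46 mm over both fins (lever open) to 32 mm. The space beside the fins is free down to the table.
- fin_face (a point): Centre of the outer face (+x side) of the fixed aluminium fin on the leg, 16 mm from leg_grip; fin 10 mm thick in x, 46 mm long in y, its top 88 mm above the table.
- crossbar (a point): Middle of the inner face of the T-handle's aluminium crossbar, 23 mm from leg_grip towards the stand's -y: 110 mm along x, 10 mm thick, from 28 to 80 mm above the table. Fingers on both sides of the fins, behind the crossbar, pull the leg out by it.
- lever (a joint): Travel of the cam lever towards the fixed fin (the stand's +x), m: 0 fully open, 0.014 fully closed. It starts open, needs about 6 N to slide, and stays where it is left. It rides on the leg.
- lever_face (a point): Centre of the outer face (-x side) of the lever's black fin, the face to push; 10 mm thick in x, 46 mm long in y, top 88 mm above the table; 30 mm from leg_grip when open, 16 mm when closed. Axes as the stand's.
- pointer (a point): Tip of the dark pointer that sticks out sideways from the leg, 50 mm from the leg's middle towards the stand's +x; moves with the leg. Axes as the stand's.
- mark (a point): The length mark: the thin upright brass plate (3 mm thick along y) that rides on the scale bar beside the pointer. It stays put during the job, and differs from start to start. The leg is at the mark when pointer and mark have the same y in the stand's frame; this comes at 45 to 68 mm of leg travel.
- mug: Bystander, leave alone: white mug with handle, 76 mm across, 85 mm tall; origin under its centre.
- bowl: Bystander, leave alone: blue bowl, 120 mm across, 55 mm tall; origin under its centre.
- teapot: Bystander, leave alone: small brown teapot, 88 mm body, 79 mm tall; origin under its centre.
- jar: Bystander, leave alone: closed amber jar, 64 mm across, 85 mm tall; origin under its centre.
- tumbler: Bystander, leave alone: brown clay tumbler, 72 mm rim, 100 mm tall; origin under its centre.
There are look-alikes about, which are no part of the job. Leave any purple look-alike of the part that bears beaker_center alone.

How it is judged:
By the outcome, as a careful person would: the job done as asked, in the order asked, and still so for the second after the job is handed in, while the arm keeps its last pose, push and grip.
It also fails if it takes over 58 s, if anything falls off the work surface, if the arm or the gripper's body presses on something with over 40 N, if the wrist force passes 120 N, or if a joint passes its speed limit or range.

## Working session

There is one attempt and no reset: what is moved stays moved. The work goes in short steps, Python scripts to look and compute and a tool call to move; the robot and the scene stay as the last step left them, time stands still between calls to the robot, and variables do not carry over. Pictures are saved under pics/ and viewed, and the job is handed in when it is done.

Besides the shell and the picture viewer there is one more tool, called as a command line: name --argument value ..., lists and objects as JSON in quotes. arm_command: Moves the arm, as the interface text tells. Its arguments: {"type":"object","properties":{"motion":{"type":"array","items":{"type":"object","properties":{"grip":{"type":"number"},"slide":{"type":"array","items":{"type":"number"}},"twist":{"type":"number"}}}},"newtons":{"type":"number"}},"required":["motion"]}

```bash
ls; mkdir -p pics
python3 - <<'E'
from bench import env
import cv2
s=env.get_state()
for k in s: print(k,s[k])
for n in ["side","top","wrist"]:
    c=env.calibration(n); print(n,c)
    im=env.read_camera(n); cv2.imwrite(f"pics/{n}0.png",im[:,:,::-1])
E
```

```text
pics
clock 0.0
joint_pos [-1.21789744  0.46946084 -0.04859516  1.53370335  0.02406505  1.14101537
 -0.08231013]
dq [ 0.00012919  0.00149759  0.00148805  0.00012639  0.00277143 -0.00083018
  0.00048414]
joint_torque [ 1.46807110e-04 -5.10312116e+01 -4.66312934e-02 -2.37711400e+01
  1.05956633e-02  7.67498743e-03 -5.09938928e-06]
eef_pos [0.25125818 0.62585154 0.23024436]
orientation [[ 3.72582942e-01 -7.06192463e-04 -9.27998628e-01]
 [ 9.27996736e-01 -1.87426574e-03  3.72583609e-01]
 [-2.00243177e-03 -9.99997994e-01 -4.29751425e-05]]
wrist_force [-0.04788635  0.771558   -0.25918002]
wrist_torque [-0.04626563 -0.03133928  0.02990882]
opening 1.0003714973657127
side {'fovy': 42.224144600065955, 'cx': 329.1446429248418, 'cy': 206.37281376704334, 'rvec': array([ 2.2351705 , -0.50600833,  0.26068116]), 'tvec': array([-0.5055432 ,  0.21202047,  1.6061704 ])}
top {'fovy': 55.74616165960238, 'cx': 325.23938402687406, 'cy': 200.17964010735383, 'rvec': array([ 2.17749942, -2.20009644,  0.06703493]), 'tvec': array([0.00495842, 0.54263713, 1.3098363 ])}
wrist {'fovy': 62.4394819548441, 'cx': 315.1714252316656, 'cy': 201.28856870569103, 'rvec': array([-2.40345859, -1.62485748, -0.22526835]), 'tvec': array([-0.67375768, -0.03588189,  0.38020822])}
```

View pics/side0.png

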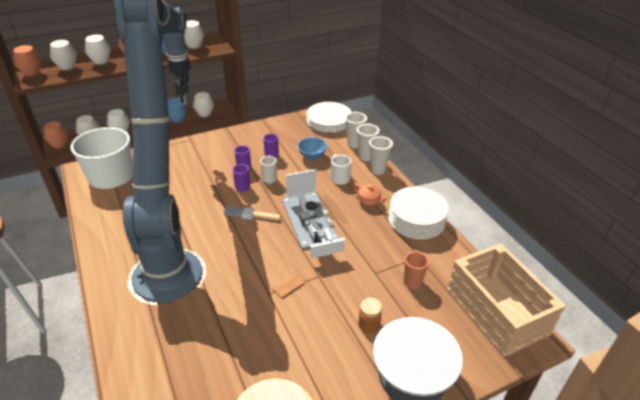

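View pics/top0.png

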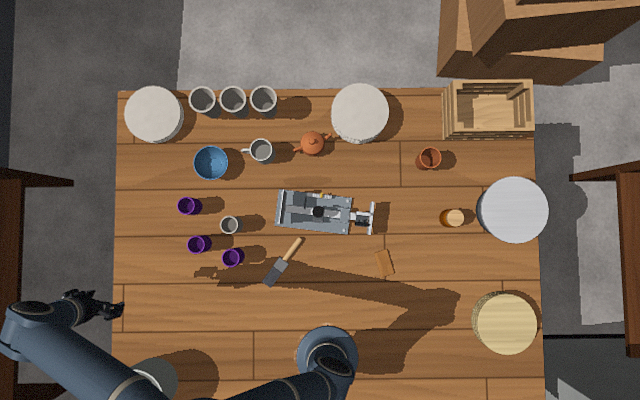

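View pics/wrist0.png

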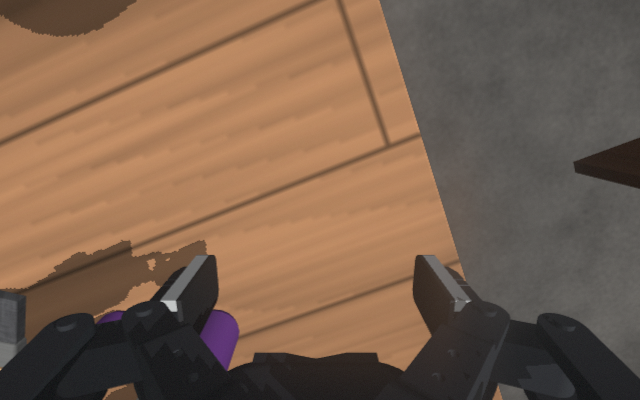

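Candidates (top view): the pale one at (229,225), purple at (188,206), (199,244) and (233,258), and grey-white cups at (202,99), (232,99) and (263,99). The single pale straight beaker at (229,225) fits. I'll confirm it in a crop and measure.

```bash
cat > h.py <<'E'
from bench import env
import numpy as np, cv2
def cam(n,c=None):
    c=c or env.calibration(n); R=cv2.Rodrigues(np.array(c['rvec']))[0]; t=np.array(c['tvec']).ravel()
    f=200/np.tan(np.radians(c['fovy']/2)); return R,t,f,c['cx'],c['cy']
def ray(C,px):
    R,t,f,cx,cy=C; d=R.T@np.array([(px[0]-cx)/f,(px[1]-cy)/f,1]); o=-R.T@t; return o,d
def onz(C,px,z):
    o,d=ray(C,px); return o+d*(z-o[2])/d[2]
def proj(C,p):
    R,t,f,cx,cy=C; q=R@np.array(p)+t; return np.array([cx+f*q[0]/q[2],cy+f*q[1]/q[2]])
def tri(L):
    A=np.zeros((3,3));b=np.zeros(3)
    for C,px in L:
        o,d=ray(C,px);d/=np.linalg.norm(d);P=np.eye(3)-np.outer(d,d);A+=P;b+=P@o
    p=np.linalg.solve(A,b); return p,[np.linalg.norm(np.cross(p-ray(C,px)[0],ray(C,px)[1]/np.linalg.norm(ray(C,px)[1]))) for C,px in L]
E
python3 - <<'E'
from h import *
a=env.read_camera("top");b=env.read_camera("side")
for n in ["top","side"]:
    C=cam(n)
    for q in ["beaker_center","stand","pedestal_top","leg_grip","fin_face","crossbar","pointer","mark","lever_face","leg"]:
        for r in env.cut_out(q,n)[:5]:
            ys,xs=np.where(r['mask'])
            if len(xs): print(n,q,round(r['p'],2),np.round(r['point'],1),len(xs),xs.min(),xs.max(),ys.min(),ys.max())
            else: print(n,q,round(r['p'],2),np.round(r['point'],1))
i1=cv2.resize(a[175:275,165:385],None,fx=3.6,fy=3.6,interpolation=cv2.INTER_CUBIC)
cv2.imwrite("pics/c1.png",i1[:,:,::-1])
i1=cv2.resize(b[120:270,220:400],None,fx=4,fy=4,interpolation=cv2.INTER_CUBIC)
cv2.imwrite("pics/c2.png",i1[:,:,::-1])
print(env.get_state()['clock'])
E
```

```text
top beaker_center 0.9 [192.8 201.9] 383 177 202 197 214
top beaker_center 0.86 [200.8 245.1] 358 188 211 235 253
top beaker_center 0.67 [231.5 225.7] 354 220 242 215 233
top stand 0.78 [317.6 210.3] 3169 275 374 189 234
top pedestal_top 0.75 [321.3 213.8] 3244 274 374 190 234
top leg_grip 0.74 [335.2 213.6] 811 279 373 191 233
top leg_grip 0.57 [362.9 223.2] 68 355 369 220 226
top leg_grip 0.17 [320.7 214.4] 3038 275 374 190 234
top fin_face 0.78 [335.3 215.9] 829 279 374 191 234
top crossbar 0.85 [342.3 219. ] 768 280 373 192 234
top pointer 0.92 [328.5 213.9] 954 278 374 190 233
top lever_face 0.73 [427.7 157.8] 455 415 441 147 169
top lever_face 0.51 [365.1 221.7] 67 357 369 220 227
top leg 0.79 [332.3 211.7] 984 278 374 191 235
top leg 0.67 [233.6 226.1] 344 220 242 216 234
top leg 0.67 [309.9 142.8] 574 294 330 132 156
side beaker_center 0.84 [246.9 155.4] 297 235 251 146 169
side beaker_center 0.84 [242.7 178.4] 359 234 249 165 191
side beaker_center 0.58 [267.5 169.6] 393 261 276 156 183
side beaker_center 0.58 [270.9 142.9] 327 264 278 134 157
side stand 0.87 [312.6 216.5] 3062 283 344 170 257
side stand 0.27 [307.6 207.7] 1532 286 344 170 257
side pedestal_top 0.93 [306.4 217.3] 3059 283 344 170 256
side leg_grip 0.81 [312.3 193.3] 1455 285 344 170 257
side fin_face 0.8 [303.5 204.1] 1540 285 344 170 257
side fin_face 0.39 [308.4 220.4] 3086 283 344 170 257
side crossbar 0.55 [304.2 201. ] 1450 286 344 170 257
side pointer 0.55 [305.9 202.8] 1533 286 344 170 257
side lever_face 0.65 [310.9 192.6] 1438 286 344 170 257
side lever_face 0.63 [317.2 238.9] 61 315 322 232 243
side leg 0.57 [302.3 202.1] 1477 286 345 170 257
1.25
```

View pics/c1.png

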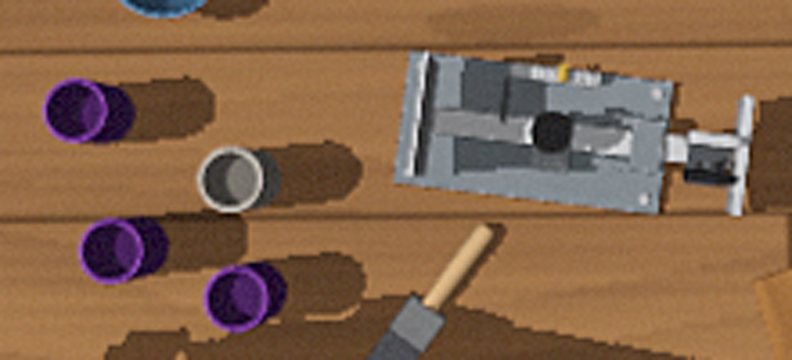

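View pics/c2.png

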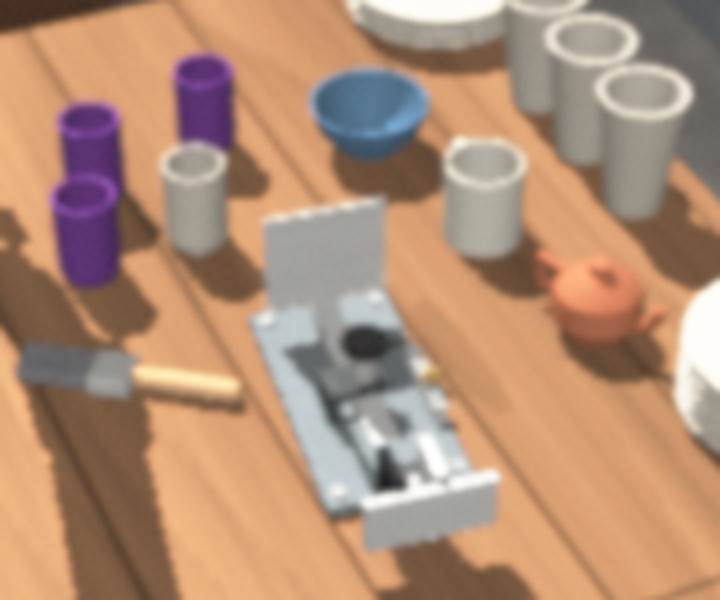

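Crops confirm it. The pale straight beaker has its rim at top crop (232,180), which is (229,225) full-frame; the other three are purple, and the handled white mug and tall grey cups don't match. Now the positions.

Run:
```python
from h import *
from scipy.optimize import least_squares
T=cam("top");S=cam("side");W=cam("wrist")
tp=lambda u,v:(165+(u+.5)/3.6-.5,175+(v+.5)/3.6-.5)
sp=lambda u,v:(220+(u+.5)/4-.5,120+(v+.5)/4-.5)
print("beaker rim top",onz(T,tp(232,180),.09),"side",onz(S,sp(194,161),.09), "side foot",onz(S,sp(197,240),0))
print("ped top",onz(T,tp(552,131),.09),"side",onz(S,sp(366,343),.09))
# stand fit
obs=[(T,tp(412,52),(.065,.2,.012)),(T,tp(673,84),(.065,-.06,.012)),(T,tp(659,213),(-.065,-.06,.012)),(T,tp(396,182),(-.065,.2,.012)),
(T,tp(552,131),(0,.05,.09)),(S,sp(366,343),(0,.05,.09)),(S,sp(250,318),(-.065,.2,.012)),(S,sp(333,510),(-.065,-.06,.012))]
def P(q,p):
    c,s=np.cos(q[2]),np.sin(q[2]); return np.array([q[0]+c*p[0]-s*p[1],q[1]+s*p[0]+c*p[1],p[2]])
def f(q): return np.concatenate([proj(C,P(q,p))-u for C,u,p in obs])
r=least_squares(f,[.55,0,0]);print(r.x,np.degrees(r.x[2]));print(np.round(r.fun.reshape(-1,2),1))
q=r.x
print("ped",P(q,(0,.05,.09)))
# crossbar ends top crop (749,97),(736,213): outer/inner..
inv=lambda w:np.array([[np.cos(q[2]),np.sin(q[2])],[-np.sin(q[2]),np.cos(q[2])]])@(w[:2]-q[:2])
for u in [(743,97),(753,97),(730,214),(741,214)]: print("bar",inv(onz(T,tp(*u),.08)))
for u in [(685,180),(685,148),(740,170)]: print("lev",inv(onz(T,tp(*u),.088)))
for u in [(565,72)]: print("mark",inv(onz(T,tp(*u),.04)))
for u in [(417,175),(430,55)]: print("shield",inv(onz(T,tp(*u),.14)))
s=env.get_state()
R,t=W[0],W[1];cp=-R.T@t; print("cam in tool",s['orientation'].T@(cp-s['eef_pos']), "fwd",s['orientation'].T@R[2])
np.save("stand.npy",q)
```

```text
beaker rim top [0.46041854 0.31773222 0.09      ] side [0.46550524 0.32199298 0.09      ] side foot [0.46232326 0.3197552  0.        ]
ped top [0.5023549  0.02368981 0.09      ] side [0.5023984  0.01790753 0.09      ]
[ 0.49655332 -0.02786081 -0.12540333] -7.185081692638106
[[-0.2 -0.6]
 [ 0.6 -1.1]
 [ 0.3 -0.1]
 [-0.3 -0.1]
 [ 0.6 -0.1]
 [-0.4 -0.7]
 [-0.8 -0.1]
 [-1.   0.4]]
ped [0.50280707 0.02174656 0.09      ]
bar [ 0.05131153 -0.12027501]
bar [ 0.05237625 -0.12949024]
bar [-0.05761067 -0.11997043]
bar [-0.05644416 -0.13005296]
lev [-0.03131287 -0.07466644]
lev [-0.00211559 -0.07143525]
lev [-0.01639321 -0.12385528]
mark [0.05849568 0.04729781]
shield [-0.05442374  0.16427618]
shield [0.05220698 0.16580553]
cam in tool [-0.00017888 -0.1437067   0.06976497] fwd [-3.32675629e-04  9.61475770e-01 -2.74889492e-01]
```

```bash
cat >> h.py <<'E'
def P(p):
    q=np.load("stand.npy"); c,s=np.cos(q[2]),np.sin(q[2]); return np.array([q[0]+c*p[0]-s*p[1],q[1]+s*p[0]+c*p[1],p[2]])
def go(tgt,az=None):
    s=env.get_state();R=s['orientation']
    a=np.degrees(np.arctan2(R[1,0],R[0,0]))
    print("clock",round(s['clock'],2),"tcp",np.round(s['eef_pos'],4),"az",round(a,1),"F",np.round(s['wrist_force'],1),"open",round(s['opening'],3))
    print("slide cm",np.round(100*R.T@(np.array(tgt)-s['eef_pos']),2), "" if az is None else ("twist",round((a-az+180)%360-180,1)))
E
python3 -c "
from h import *
go((.462,.3195,.18),34.7)"
```

```text
clock 1.25 tcp [0.2514 0.6264 0.2313] az 68.1 F [-0.3  0.  -0.4] open 0.999
slide cm [-20.64   5.13 -30.97] ('twist', np.float64(33.4))
```

arm_command --motion '[{"grip": 1, "slide": [-2.58, 0.3, -3.87], "twist": 0}, {"grip": 1, "slide": [-2.58, 0.3, -3.87], "twist": 0}, {"grip": 1, "slide": [-2.58, 0.3, -3.87], "twist": 0}, {"grip": 1, "slide": [-2.58, 0.3, -3.87], "twist": 0}, {"grip": 1, "slide": [-2.58, 0.3, -3.87], "twist": 0}, {"grip": 1, "slide": [-2.58, 0.3, -3.87], "twist": 0}, {"grip": 1, "slide": [-2.58, 0.3, -3.87], "twist": 0}, {"grip": 1, "slide": [-2.58, 0.3, -3.87], "twist": 0}]' --newtons 30

```text
clock: 2.25
eef_pos: [0.4627, 0.3183, 0.2075]
orientation: [[0.372, 0.001, -0.928], [0.928, 0.001, 0.372], [0.001, -1.0, -0.0]]
wrist_force: [0.6, 0.5, -0.1]
opening: 0.998
```

arm_command --motion '[{"grip": 1, "slide": [0, 0, 0], "twist": 8.3}, {"grip": 1, "slide": [0, 0, 0], "twist": 8.3}, {"grip": 1, "slide": [0, 0, 0], "twist": 8.4}, {"grip": 1, "slide": [0, 0, 0], "twist": 8.4}, {"grip": 1, "slide": [0, 0, 0], "twist": 0}, {"grip": 1, "slide": [0, 0, 0], "twist": 0}]'

```text
clock: 3.0
eef_pos: [0.4618, 0.3196, 0.2074]
orientation: [[0.821, 0.0, -0.571], [0.571, 0.0, 0.821], [0.0, -1.0, 0.0]]
wrist_force: [0.2, -0.3, 0.3]
opening: 1.003
```

Run:
```python
from h import *
go((.462,.3195,.18),34.7)
W=cam("wrist");im=env.read_camera("wrist");top=env.read_camera("top")
cv2.imwrite("pics/w1.png",im[:,:,::-1])
# look for beaker rim
print("predicted rim/foot px",proj(W,(.462,.3195,.09)),proj(W,(.462,.3195,0)))
```

```text
clock 3.0 tcp [0.4618 0.3196 0.2074] az 34.9 F [ 0.2 -0.3  0.3] open 1.003
slide cm [ 0.01  2.74 -0.02] ('twist', np.float64(0.2))
predicted rim/foot px [315.53777226 195.6922309 ] [315.47070606 174.15826254]
```

View pics/w1.png

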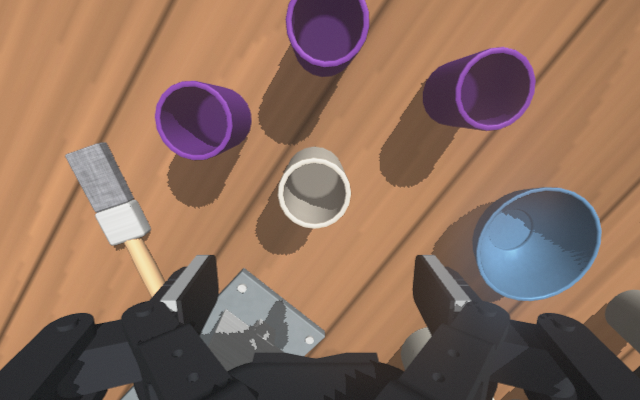

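Rim at (314,193), predicted (315.5,195.7), so the aim is within about 2 mm. Descending.

arm_command --motion '[{"grip": 1, "slide": [-0.1, 4, 0.2], "twist": 0}, {"grip": 1, "slide": [0, 4, 0], "twist": 0}, {"grip": 1, "slide": [0, 4, 0], "twist": 0}, {"grip": 1, "slide": [0, 3, 0], "twist": 0}, {"grip": 1, "slide": [0, 1.7, 0], "twist": 0}, {"grip": 1, "slide": [0, 0, 0], "twist": 0}]'

```text
clock: 3.85
eef_pos: [0.4595, 0.3203, 0.0395]
orientation: [[0.822, -0.002, -0.57], [0.57, -0.001, 0.822], [-0.002, -1.0, -0.0]]
wrist_force: [0.4, 0.2, 0.9]
opening: 1.0
```

arm_command --motion '[{"grip": -0.2, "slide": [0, 0, 0], "twist": 0}, {"grip": -0.4, "slide": [0, 0, 0], "twist": 0}, {"grip": -0.6, "slide": [0, 0, 0], "twist": 0}, {"grip": -0.8, "slide": [0, 0, 0], "twist": 0}, {"grip": -0.8, "slide": [0, 0, 0], "twist": 0}, {"grip": -0.8, "slide": [0, 0, 0], "twist": 0}]' --newtons 30

```text
clock: 4.6
eef_pos: [0.4606, 0.3212, 0.0417]
orientation: [[0.822, 0.002, -0.57], [0.57, 0.002, 0.822], [0.002, -1.0, 0.0]]
wrist_force: [-1.0, -1.0, 6.4]
opening: 0.68
```

arm_command --motion '[{"grip": -0.8, "slide": [0, -1, 0], "twist": 0}, {"grip": -0.8, "slide": [0, -2, 0], "twist": 0}, {"grip": -0.8, "slide": [0, -4, 0], "twist": 0}, {"grip": -0.8, "slide": [0, -4, 0], "twist": 0}, {"grip": -0.8, "slide": [0, -3, 0], "twist": 0}, {"grip": -0.8, "slide": [0, -1, 0], "twist": 0}, {"grip": -0.8, "slide": [0, 0, 0], "twist": 0}]'

```text
clock: 5.48
eef_pos: [0.4597, 0.3205, 0.1903]
orientation: [[0.822, 0.0, -0.57], [0.57, 0.0, 0.822], [0.0, -1.0, 0.0]]
wrist_force: [-0.4, 0.6, -2.6]
opening: 0.68
```

Run:
```python
from h import *
print(P((0,.05,.09)))
p=P((0,.05,.09)); go((p[0],p[1],.19),-7.2)
im=env.read_camera("side");w=env.read_camera("wrist")
o=np.hstack([cv2.resize(im[80:230,200:360],(400,375)),cv2.resize(w[100:400],(400,375))])
cv2.imwrite("pics/s2.png",o[:,:,::-1])
```

```text
[0.50280707 0.02174656 0.09      ]
clock 5.47 tcp [0.4597 0.3205 0.1903] az 34.7 F [-0.4  0.6 -2.6] open 0.68
slide cm [-1.348e+01  2.000e-02 -2.701e+01] ('twist', np.float64(41.9))
```

View pics/s2.png

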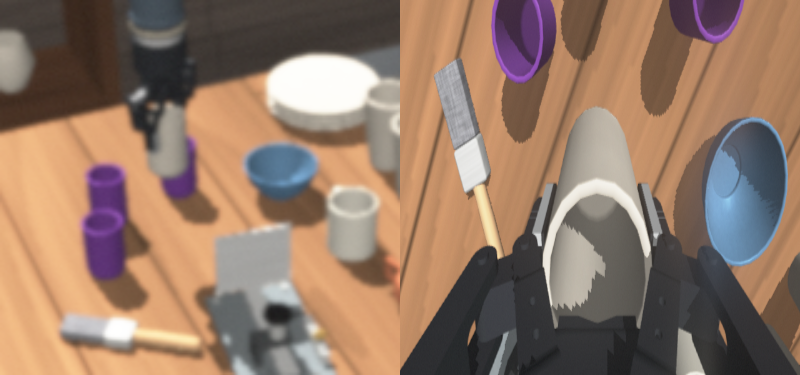

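Lifted and upright; the force shows about 2.4 N of weight. Carrying it over, raised to clear the shield.

arm_command --motion '[{"grip": -0.8, "slide": [0, -2, -1], "twist": 0}, {"grip": -0.8, "slide": [-1.48, -1, -3], "twist": 0}, {"grip": -0.8, "slide": [-2, 0, -4], "twist": 0}, {"grip": -0.8, "slide": [-2, 0, -4], "twist": 0}, {"grip": -0.8, "slide": [-2, 0, -4], "twist": 0}, {"grip": -0.8, "slide": [-2, 0, -4], "twist": 0}, {"grip": -0.8, "slide": [-2, 0, -4], "twist": 0}, {"grip": -0.8, "slide": [-2, 0, -3], "twist": 0}]'

```text
clock: 6.58
eef_pos: [0.5023, 0.0198, 0.2188]
orientation: [[0.823, -0.003, -0.568], [0.568, -0.001, 0.823], [-0.003, -1.0, 0.001]]
wrist_force: [-0.7, 1.0, -2.5]
opening: 0.681
```

arm_command --motion '[{"grip": -0.8, "slide": [0, 0, 0], "twist": 7}, {"grip": -0.8, "slide": [0, 0, 0], "twist": 7}, {"grip": -0.8, "slide": [0, 0, 0], "twist": 7}, {"grip": -0.8, "slide": [0, 0, 0], "twist": 7}, {"grip": -0.8, "slide": [0, 0, 0], "twist": 7}, {"grip": -0.8, "slide": [0, 0, 0], "twist": 6.9}, {"grip": -0.8, "slide": [0, 0, 0], "twist": 0}]'

```text
clock: 7.45
eef_pos: [0.5022, 0.0219, 0.219]
orientation: [[0.992, -0.003, 0.123], [-0.123, -0.001, 0.992], [-0.003, -1.0, -0.001]]
wrist_force: [0.2, 0.1, -2.5]
opening: 0.682
```

Run:
```python
from h import *
p=P((0,.05,.09)); go((p[0],p[1],.1337),-7.2)
W=cam("wrist");w=env.read_camera("wrist");im=env.read_camera("side");t=env.read_camera("top")
cv2.imwrite("pics/w3.png",w[:,:,::-1])
o=np.hstack([cv2.resize(im[110:270,240:400],(400,400),interpolation=cv2.INTER_CUBIC),cv2.resize(t[160:260,270:370],(400,400),interpolation=cv2.INTER_CUBIC)])
cv2.imwrite("pics/s3.png",o[:,:,::-1])
print(proj(W,p),proj(W,(p[0],p[1],.2223-.0417)),proj(W,(p[0],p[1],.2223+.048)))
```

```text
clock 7.45 tcp [0.5022 0.0219 0.219 ] az -7.1 F [ 0.2  0.1 -2.5] open 0.682
slide cm [0.09 8.53 0.  ] ('twist', np.float64(0.1))
[316.51398971 191.67528473] [316.66281784 229.93415716] [317.04656812 328.5838784 ]
```

View pics/s3.png

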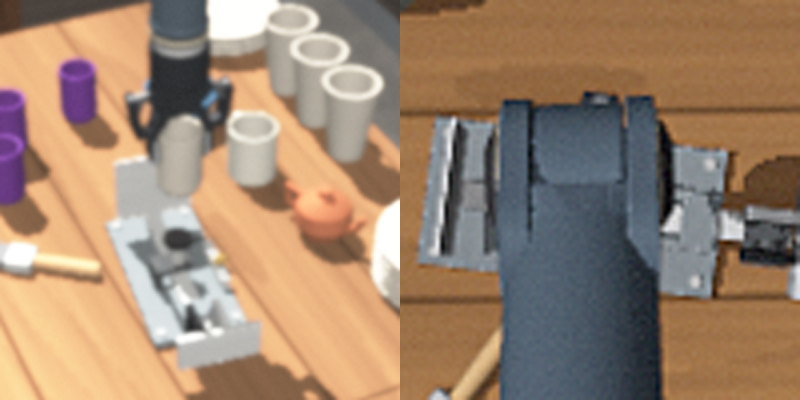

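View pics/w3.png

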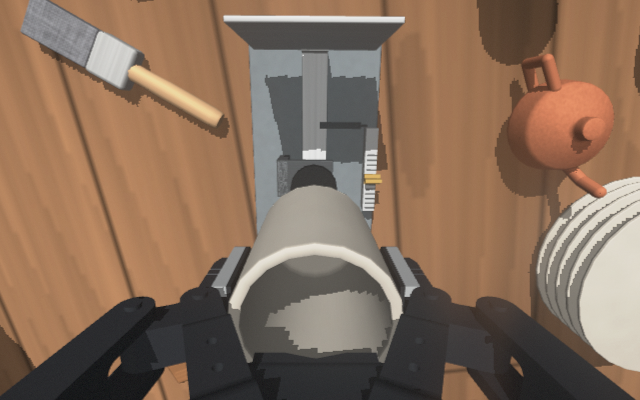

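Wrist view: rim back edge at (315,243), foot back edge at about (315,186), pedestal at (313,180), pointer tip at (362,125), brass mark at (373,181).

```bash
python3 - <<'E'
from h import *
W=cam("wrist");s=env.get_state();e=s['eef_pos'];R=s['orientation'];h=e[2]-.0417
print("rim back",proj(W,np.array([*e[:2],h+.09])+.03*R[:,2]),"foot back",proj(W,np.array([*e[:2],h])+.025*R[:,2]))
print("mm",proj(W,np.array([*e[:2],h+.09])+.035*R[:,2]),proj(W,np.array([*e[:2],h])+.030*R[:,2]))
q=np.load("stand.npy");inv=lambda w:np.array([[np.cos(q[2]),np.sin(q[2])],[-np.sin(q[2]),np.cos(q[2])]])@(w[:2]-q[:2])
p=P((0,.05,.09))
print("ped back edge pred",proj(W,P((0,.07,.09))),proj(W,P((-.02,.05,.09))),proj(W,P((.02,.05,.09))))
for z in (.02,.03,.04): print(z,"pointer",inv(onz(W,(362,125),z)),"mark",inv(onz(W,(373,181),z)))
print("shield top", inv(onz(W,(225,19),.14)),inv(onz(W,(404,18),.14)))
E
python3 - <<'E'
import cv2
i=cv2.imread('pics/w3.png')
cv2.imwrite('pics/w3c.png',cv2.resize(i[100:250,240:400],None,fx=4,fy=4,interpolation=cv2.INTER_CUBIC))
E
```

```text
rim back [315.20888992 239.41684674] foot back [315.45195625 187.14555848]
mm [315.20337969 224.26887278] [315.4507766  178.65608044]
ped back edge pred [315.87218849 168.50592697] [292.42198265 191.6043244 ] [339.23427633 191.68616004]
0.02 pointer [0.0467733  0.10196374] mark [0.06082054 0.04389244]
0.03 pointer [0.04540484 0.1024852 ] mark [0.05904289 0.04610549]
0.04 pointer [0.04403638 0.10300666] mark [0.05726524 0.04831854]
shield top [-0.0554601   0.17096349] [0.05327079 0.17161771]
```

View pics/w3c.png

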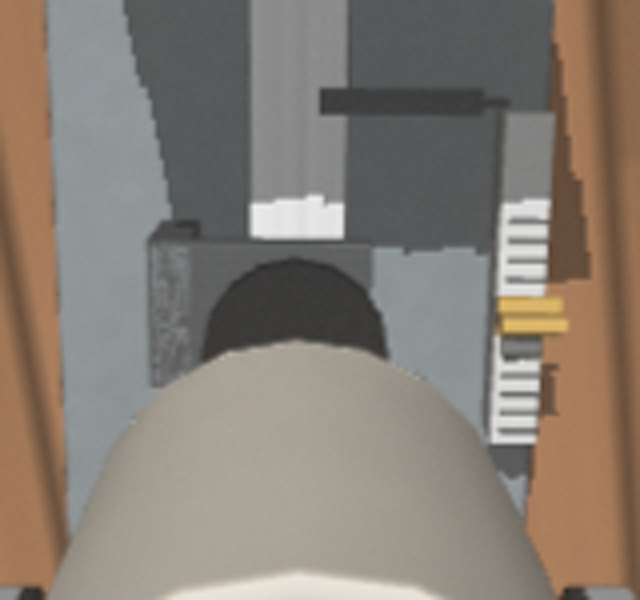

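Pedestal reads about 3 mm further +z and 2 mm in −x relative to the fixed-camera fit, so I'll split the difference and lower.

arm_command --motion '[{"grip": -0.8, "slide": [-0.1, 2, 0.15], "twist": 0}, {"grip": -0.8, "slide": [0, 3, 0], "twist": 0}, {"grip": -0.8, "slide": [0, 2, 0], "twist": 0}, {"grip": -0.8, "slide": [0, 0.8, 0], "twist": 0}, {"grip": -0.8, "slide": [0, 0, 0], "twist": 0}, {"grip": -0.8, "slide": [0, 0, 0], "twist": 0}]'

```text
clock: 8.35
eef_pos: [0.5028, 0.0235, 0.1431]
orientation: [[0.992, 0.002, 0.125], [-0.125, 0.0, 0.992], [0.002, -1.0, 0.001]]
wrist_force: [0.4, -1.0, -0.3]
opening: 0.68
```

Run:
```python
from h import *
go((.503,.022,.1317))
im=env.read_camera("side");w=env.read_camera("wrist")
o=np.hstack([cv2.resize(im[150:250,260:360],(400,400),interpolation=cv2.INTER_CUBIC),cv2.resize(w[100:300,220:420],(400,400))])
cv2.imwrite("pics/s4.png",o[:,:,::-1])
```

```text
clock 8.35 tcp [0.5028 0.0235 0.1431] az -7.2 F [ 0.4 -1.  -0.3] open 0.68
slide cm [ 0.04  1.14 -0.15]
```

View pics/s4.png

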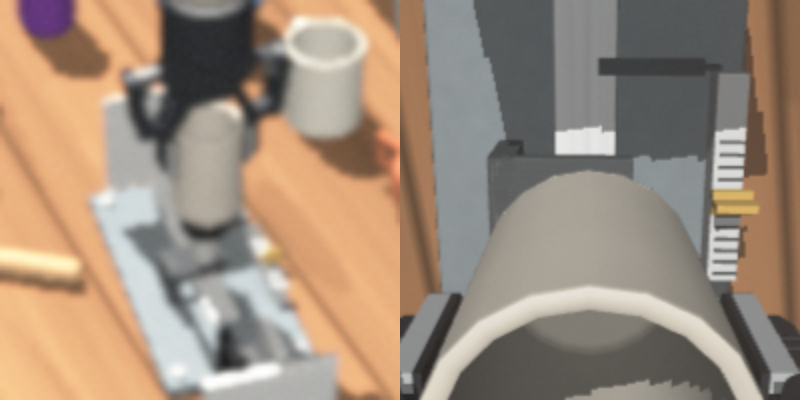

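arm_command --motion '[{"grip": -0.8, "slide": [0, 0.3, 0], "twist": 0}, {"grip": -0.8, "slide": [0, 0, 0], "twist": 0}]'

```text
clock: 8.7
eef_pos: [0.502, 0.0236, 0.1392]
orientation: [[0.992, -0.0, 0.125], [-0.125, 0.0, 0.992], [-0.0, -1.0, 0.0]]
wrist_force: [0.4, 0.0, -1.4]
opening: 0.68
```

arm_command --motion '[{"grip": -0.8, "slide": [0, 0.3, 0], "twist": 0}, {"grip": -0.8, "slide": [0, 0, 0], "twist": 0}]'

```text
clock: 8.95
eef_pos: [0.5019, 0.0235, 0.136]
orientation: [[0.992, -0.001, 0.125], [-0.125, -0.0, 0.992], [-0.001, -1.0, -0.0]]
wrist_force: [-0.3, -0.2, -2.3]
opening: 0.681
```

arm_command --motion '[{"grip": -0.8, "slide": [0, 0.2, 0], "twist": 0}, {"grip": -0.8, "slide": [0, 0, 0], "twist": 0}]'

```text
clock: 9.2
eef_pos: [0.502, 0.0236, 0.1341]
orientation: [[0.992, -0.0, 0.125], [-0.125, 0.0, 0.992], [-0.0, -1.0, -0.0]]
wrist_force: [0.6, -0.0, -1.3]
opening: 0.68
```

arm_command --motion '[{"grip": -0.8, "slide": [0, 0.2, 0], "twist": 0}, {"grip": -0.8, "slide": [0, 0, 0], "twist": 0}]'

```text
clock: 9.45
eef_pos: [0.502, 0.0235, 0.1321]
orientation: [[0.992, -0.0, 0.125], [-0.125, 0.0, 0.992], [-0.0, -1.0, -0.0]]
wrist_force: [-0.5, -0.5, -1.0]
opening: 0.68
```

arm_command --motion '[{"grip": -0.8, "slide": [0, 0.2, 0], "twist": 0}, {"grip": -0.8, "slide": [0, 0, 0], "twist": 0}]'

```text
clock: 9.7
eef_pos: [0.5022, 0.0235, 0.1317]
orientation: [[0.992, -0.0, 0.125], [-0.125, 0.001, 0.992], [-0.0, -1.0, 0.001]]
wrist_force: [-4.7, 0.4, 10.0]
opening: 0.684
```

Run:
```python
from h import *
go((.503,.022,.1317))
im=env.read_camera("side")
T=cam("side")
for z in (.09,): print(proj(T,P((0,.05,z))))
o=cv2.resize(im[160:240,270:370],(750,600),interpolation=cv2.INTER_CUBIC)
cv2.imwrite("pics/s5.png",o[:,:,::-1])
```

```text
clock 9.7 tcp [0.5022 0.0235 0.1317] az -7.2 F [-4.7  0.4 10. ] open 0.684
slide cm [ 0.09 -0.   -0.14] 
[310.76007562 204.66693384]
```

View pics/s5.png

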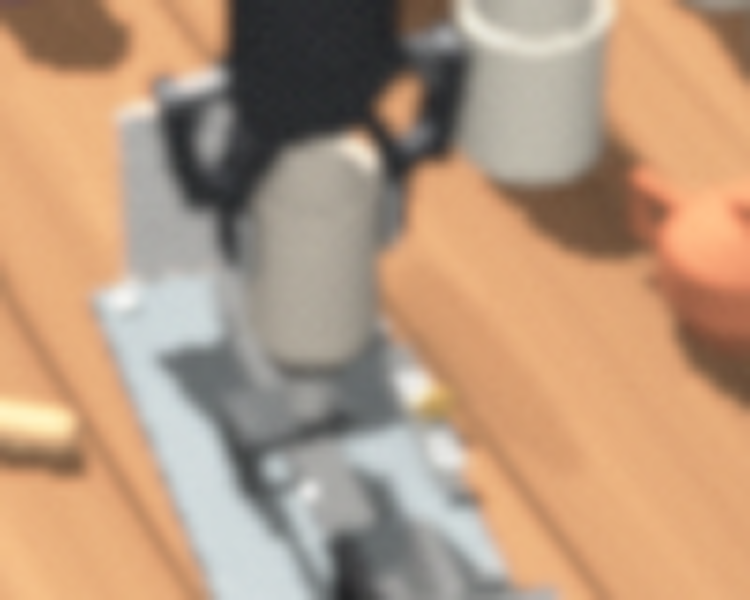

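Contact at exactly the predicted height and the foot is centred over the pedestal. Unload slightly and release.

arm_command --motion '[{"grip": -0.8, "slide": [0, -0.1, 0], "twist": 0}, {"grip": 0.38, "slide": [0, 0, 0], "twist": 0}, {"grip": 0.45, "slide": [0, 0, 0], "twist": 0}, {"grip": 0.6, "slide": [0, 0, 0], "twist": 0}, {"grip": 1, "slide": [0, 0, 0], "twist": 0}, {"grip": 1, "slide": [0, 0, 0], "twist": 0}]'

```text
clock: 10.5
eef_pos: [0.5022, 0.0235, 0.1312]
orientation: [[0.992, 0.0, 0.125], [-0.125, 0.0, 0.992], [0.0, -1.0, 0.0]]
wrist_force: [-0.5, 0.1, -0.1]
opening: 1.0
```

Run:
```python
from h import *
go((.503,.022,.25))
im=env.read_camera("side");w=env.read_camera("wrist")
o=np.hstack([cv2.resize(im[160:240,280:360],(400,400),interpolation=cv2.INTER_CUBIC),cv2.resize(w[:,120:520],(400,400))])
cv2.imwrite("pics/s6.png",o[:,:,::-1])
```

```text
clock 10.5 tcp [0.5022 0.0235 0.1312] az -7.2 F [-0.5  0.1 -0.1] open 1.0
slide cm [  0.1  -11.88  -0.14]
```

View pics/s6.png

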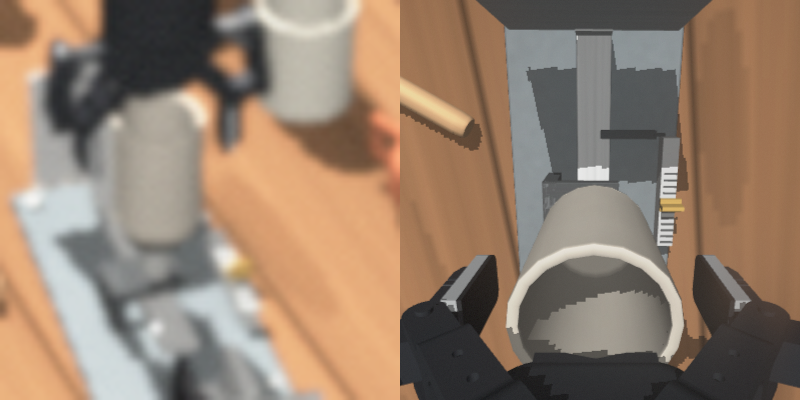

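Released and standing upright between the open pads. Rising straight up.

arm_command --motion '[{"grip": 1, "slide": [0, -1, 0], "twist": 0}, {"grip": 1, "slide": [0, -2.5, 0], "twist": 0}, {"grip": 1, "slide": [0, -3, 0], "twist": 0}, {"grip": 1, "slide": [0, -4, 0], "twist": 0}, {"grip": 1, "slide": [0, -2, 0], "twist": 0}, {"grip": 1, "slide": [0, 0, 0], "twist": 0}]'

```text
clock: 11.35
eef_pos: [0.5032, 0.0235, 0.2583]
orientation: [[0.992, 0.004, 0.125], [-0.125, 0.001, 0.992], [0.004, -1.0, 0.002]]
wrist_force: [0.4, 0.3, -1.3]
opening: 0.998
```

Run:
```python
from h import *
p=P((-.002,-.1,.2));print(p)
go(p,-7.2)
W=cam("wrist");w=env.read_camera("wrist")
cv2.imwrite("pics/w7.png",w[:,:,::-1])
```

```text
[ 0.48206154 -0.12682539  0.2       ]
clock 11.35 tcp [0.5032 0.0235 0.2583] az -7.2 F [ 0.4  0.3 -1.3] open 0.998
slide cm [ -0.24   5.8  -15.19] ('twist', np.float64(0.0))
```

View pics/w7.png

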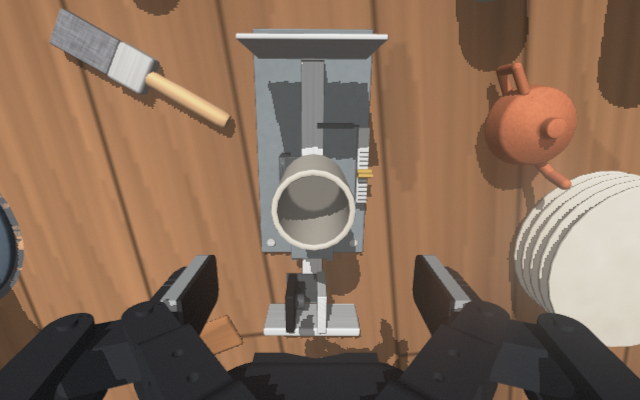

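Beaker stands on the pedestal (rim centre at (313,210)); fins at (293–325,300), crossbar at row ~318. Moving over the handle.

arm_command --motion '[{"grip": 1, "slide": [-0.04, 0, -3], "twist": 0}, {"grip": 1, "slide": [-0.05, 0, -4], "twist": 0}, {"grip": 1, "slide": [-0.05, 0, -4], "twist": 0}, {"grip": 1, "slide": [-0.05, 0, -3.2], "twist": 0}, {"grip": 1, "slide": [-0.05, 2, -1], "twist": 0}, {"grip": 1, "slide": [0, 2, 0], "twist": 0}, {"grip": 1, "slide": [0, 0, 0], "twist": 0}]'

```text
clock: 12.28
eef_pos: [0.4788, -0.1267, 0.214]
orientation: [[0.992, -0.006, 0.125], [-0.125, 0.0, 0.992], [-0.006, -1.0, -0.001]]
wrist_force: [-0.7, -0.4, 0.0]
opening: 0.999
```

Run:
```python
from h import *
p=P((0,-.097,.041));print(p)
go(p,-7.2)
W=cam("wrist");w=env.read_camera("wrist")
cv2.imwrite("pics/w8.png",w[:,:,::-1])
t=env.read_camera("top")
cv2.imwrite("pics/t8.png",cv2.resize(t[170:250,270:390],None,fx=6,fy=6,interpolation=cv2.INTER_CUBIC)[:,:,::-1])
for n,pt in [("fixed fin top",(.011,-.097,.088)),("lev fin",(-.025,-.097,.088)),("bar ends in",(-.055,-.12,.08)),("bar",(.055,-.12,.08)),("mark",(.058,.046,.03)),("baseL",(-.065,-.06,.012)),("baseR",(.065,-.06,.012))]: print(n,np.round(proj(W,P(pt)),1))
```

```text
[ 0.48442106 -0.1240991   0.041     ]
clock 12.28 tcp [ 0.4788 -0.1267  0.214 ] az -7.2 F [-0.7 -0.4  0. ] open 0.999
slide cm [ 0.62 17.29  0.34] ('twist', np.float64(-0.0))
fixed fin top [335.5 188.8]
lev fin [292.7 188.7]
bar ends in [259.9 211.8]
bar [384.4 212. ]
mark [387.5  16.9]
baseL [258.5 136.3]
baseR [384.6 136.3]
```

View pics/w8.png

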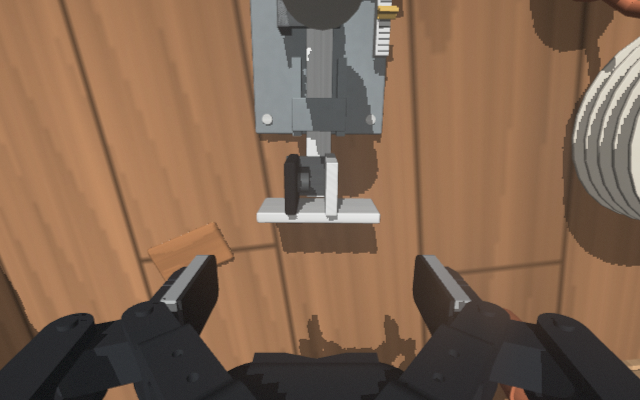

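View pics/t8.png

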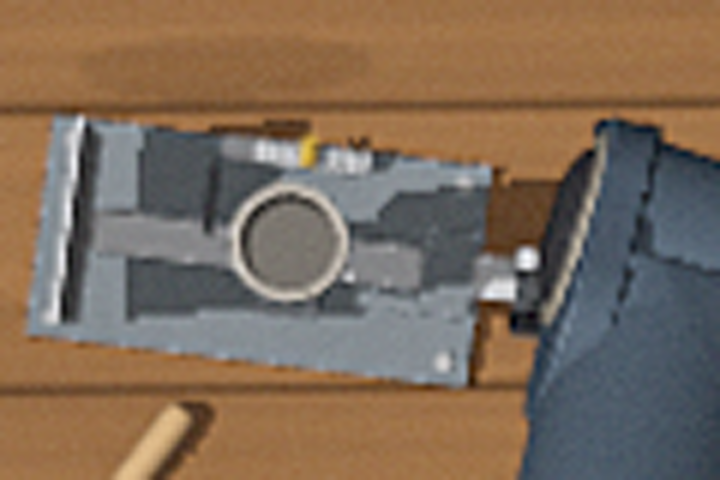

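arm_command --motion '[{"grip": 1, "slide": [0, 4, 0], "twist": 0}, {"grip": 1, "slide": [0, 1.5, 0], "twist": 0}, {"grip": 1, "slide": [0, 0, 0], "twist": 0}, {"grip": 1, "slide": [0, 0, 0], "twist": 0}]'

```text
clock: 12.88
eef_pos: [0.4817, -0.1272, 0.1624]
orientation: [[0.992, 0.002, 0.125], [-0.125, -0.0, 0.992], [0.002, -1.0, 0.0]]
wrist_force: [-0.2, -0.4, 0.9]
opening: 1.001
```

Run:
```python
from h import *
go(P((-.0015,-.096,.041)),-7.2)
W=cam("wrist");w=env.read_camera("wrist")
cv2.imwrite("pics/w9.png",w[:,:,::-1])
for n,pt in [("fixed fin top",(.011,-.097,.088)),("lev fin",(-.025,-.097,.088)),("bar ends in",(-.055,-.12,.08)),("bar",(.055,-.12,.08)),("mark",(.058,.046,.03)),("baseL",(-.065,-.06,.012)),("baseR",(.065,-.06,.012))]: print(n,np.round(proj(W,P(pt)),1))
```

```text
clock 12.88 tcp [ 0.4817 -0.1272  0.1624] az -7.2 F [-0.2 -0.4  0.9] open 1.001
slide cm [ 0.06 12.14  0.44] ('twist', np.float64(0.0))
fixed fin top [334.4 206.5]
lev fin [282.3 206.5]
bar ends in [243.3 233.4]
bar [393.3 233.3]
mark [396.5  -1.1]
baseL [243.8 141.3]
baseR [391.4 141.2]
```

View pics/w9.png

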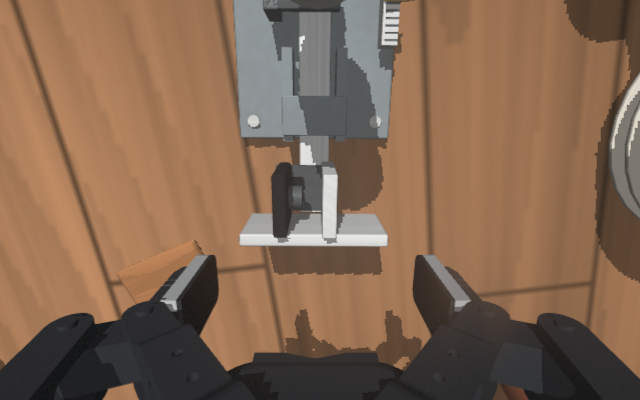

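Handle is centred under the tool (crossbar ends 241–387, centre 314), so no sideways shift is needed. Descending beside the fins, behind the crossbar.

arm_command --motion '[{"grip": 1, "slide": [0, 2, 0.4], "twist": 0}, {"grip": 1, "slide": [0, 3, 0], "twist": 0}, {"grip": 1, "slide": [0, 3, 0], "twist": 0}, {"grip": 1, "slide": [0, 2.5, 0], "twist": 0}, {"grip": 1, "slide": [0, 1.5, 0], "twist": 0}, {"grip": 1, "slide": [0, 0, 0], "twist": 0}]'

```text
clock: 13.68
eef_pos: [0.4812, -0.123, 0.0411]
orientation: [[0.992, -0.001, 0.125], [-0.125, 0.0, 0.992], [-0.001, -1.0, 0.0]]
wrist_force: [0.0, 0.3, -0.0]
opening: 1.0
```

Run:
```python
from h import *
go(P((-.0022,-.096,.041)),-7.2)
w=env.read_camera("wrist")
cv2.imwrite("pics/w10.png",w[:,:,::-1])
```

```text
clock 13.68 tcp [ 0.4812 -0.123   0.0411] az -7.2 F [ 0.   0.3 -0. ] open 1.0
slide cm [0.11 0.01 0.03] ('twist', np.float64(0.0))
```

View pics/w10.png

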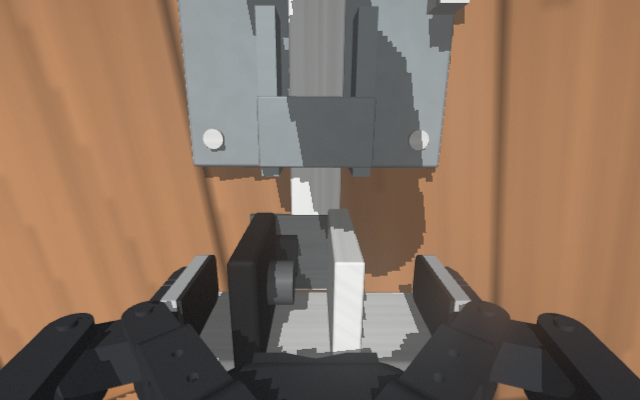

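Fingers are beside the fins, well centred (fin outer faces at columns 229 and 363, giving a grip centre of about 316 against tool centre 315). Pull partway with open fingers.

arm_command --motion '[{"grip": 1, "slide": [0.05, 0, -0.7], "twist": 0}, {"grip": 1, "slide": [0, 0, -0.7], "twist": 0}, {"grip": 1, "slide": [0, 0, -0.8], "twist": 0}, {"grip": 1, "slide": [0, 0, -1], "twist": 0}, {"grip": 1, "slide": [0, 0, -1], "twist": 0}, {"grip": 1, "slide": [0, 0, -0.8], "twist": 0}, {"grip": 1, "slide": [0, 0, 0], "twist": 0}, {"grip": 1, "slide": [0, 0, 0], "twist": 0}]'

```text
clock: 14.72
eef_pos: [0.4754, -0.1728, 0.0411]
orientation: [[0.992, -0.0, 0.125], [-0.125, -0.0, 0.992], [-0.0, -1.0, -0.0]]
wrist_force: [2.2, 3.9, 2.8]
opening: 0.998
```

```bash
cat >> h.py <<'E'
def look(n):
    w=env.read_camera("wrist");t=env.read_camera("top");s=env.read_camera("side")
    np.savez(f"im_{n}.npz",w=w,t=t,s=s)
    a=cv2.resize(t[185:235,275:335],(480,400),interpolation=cv2.INTER_CUBIC)
    b=cv2.resize(s[165:245,280:344],(320,400),interpolation=cv2.INTER_CUBIC)
    cv2.imwrite(f"pics/L{n}.png",np.hstack([a,b])[:,:,::-1])
    cv2.imwrite(f"pics/W{n}.png",w[:,:,::-1])
E
python3 - <<'E'
from h import *
q=np.load("stand.npy")
go(P((-.0022,-.17,.041)),-7.2)
look("a")
E
```

```text
clock 14.72 tcp [ 0.4754 -0.1728  0.0411] az -7.2 F [2.2 3.9 2.8] open 0.998
slide cm [ 0.06  0.01 -2.36] ('twist', np.float64(0.0))
```

View pics/La.png

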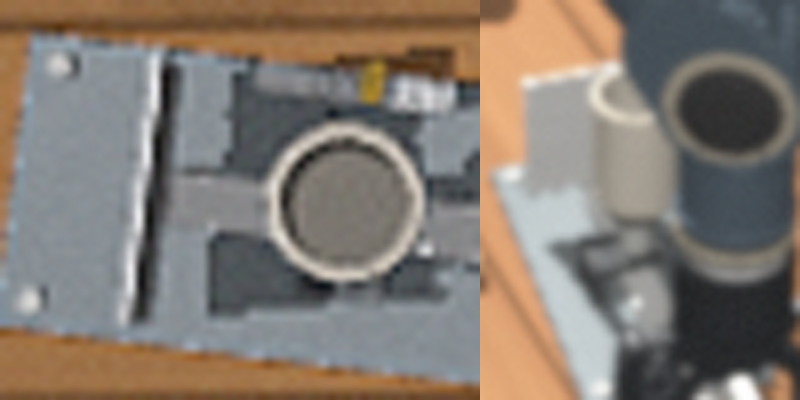

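View pics/Wa.png

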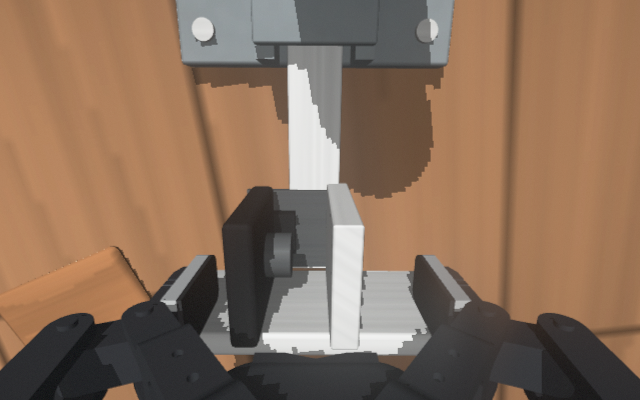

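```bash
cat >> h.py <<'E'
def rect(img,C,z,x0=-.0,x1=.08,y0=.02,y1=.12,s=8000):
    # output: columns = stand y decreasing, rows = x decreasing
    src=np.float32([proj(C,P((x,y,z))) for x,y in [(x1,y1),(x1,y0),(x0,y0),(x0,y1)]])
    w,h=int((y1-y0)*s),int((x1-x0)*s); dst=np.float32([[0,0],[w,0],[w,h],[0,h]])
    return cv2.warpPerspective(img,cv2.getPerspectiveTransform(src,dst),(w,h),flags=cv2.INTER_CUBIC)
E
python3 - <<'E'
from h import *
T=cam("top");print("cam pos",-T[0].T@T[1])
a=cv2.imread("pics/top0.png")[:,:,::-1];b=np.load("im_a.npz")['t']
o=np.vstack([rect(a,T,.035,.02,.075,.03,.12),rect(b,T,.035,.02,.075,.03,.12)])
o=np.clip(o.astype(float)*1.5,0,255).astype(np.uint8)
print(o.shape)
cv2.imwrite("pics/r1.png",cv2.resize(o[:,:,::-1],(720,o.shape[0]*720//o.shape[1])))
E
```

```text
cam pos [ 0.45948471 -0.00218731  1.34127544]
(878, 720, 3)
```

View pics/r1.png

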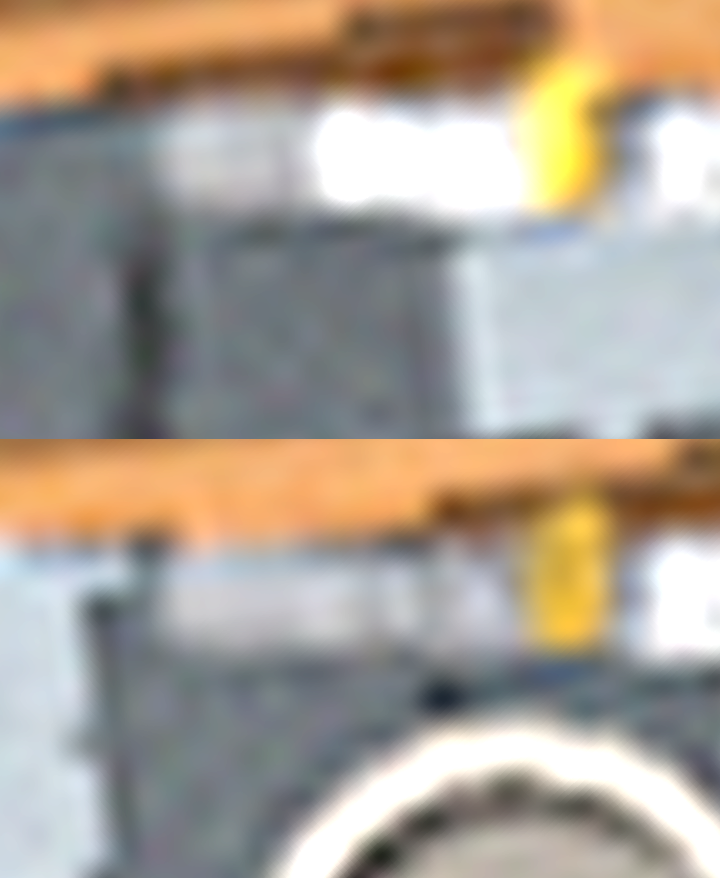

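Rectified top view: pointer moved from column 147 to 442 (36.9 mm), and the mark is at column ~565, leaving about 15.4 mm. Pull 14 mm, then look again.

arm_command --motion '[{"grip": 1, "slide": [0, 0, -0.5], "twist": 0}, {"grip": 1, "slide": [0, 0, -0.5], "twist": 0}, {"grip": 1, "slide": [0, 0, -0.4], "twist": 0}, {"grip": 1, "slide": [0, 0, 0], "twist": 0}, {"grip": 1, "slide": [0, 0, 0], "twist": 0}]'

```text
clock: 15.5
eef_pos: [0.4736, -0.1868, 0.0412]
orientation: [[0.992, -0.0, 0.125], [-0.125, -0.0, 0.992], [-0.0, -1.0, -0.0]]
wrist_force: [1.2, 4.0, -0.5]
opening: 1.0
```

Run:
```python
from h import *
T=cam("top")
look("b")
go(P((-.0022,-.16,.041)),-7.2)
fr=[env.read_camera("top").astype(float) for _ in range(3)]
m=np.mean(fr,0).astype(np.float32); np.save("mb.npy",m)
b=np.load("im_a.npz")['t'].astype(np.float32)
o=np.vstack([rect(b,T,.035,.02,.075,.03,.12),rect(m,T,.035,.02,.075,.03,.12)])
o=np.clip(o*1.5,0,255).astype(np.uint8)
cv2.imwrite("pics/r2.png",o[:,:,::-1])
```

```text
clock 15.65 tcp [ 0.4736 -0.1865  0.0411] az -7.2 F [ 1.5  2.8 -0.7] open 0.999
slide cm [0.07 0.01 0.03] ('twist', np.float64(0.0))
```

View pics/r2.png

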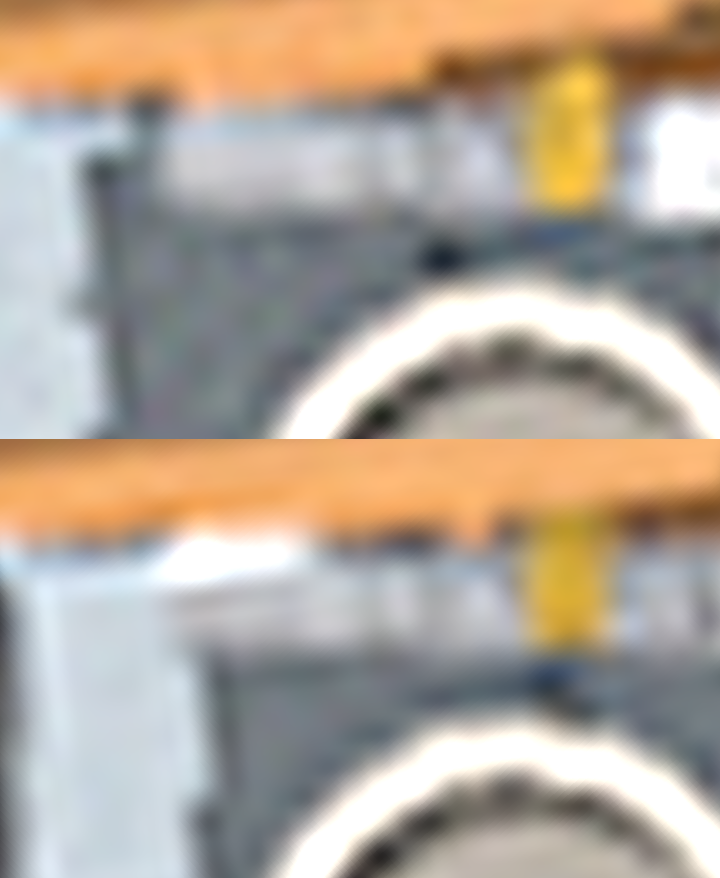

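View pics/Lb.png

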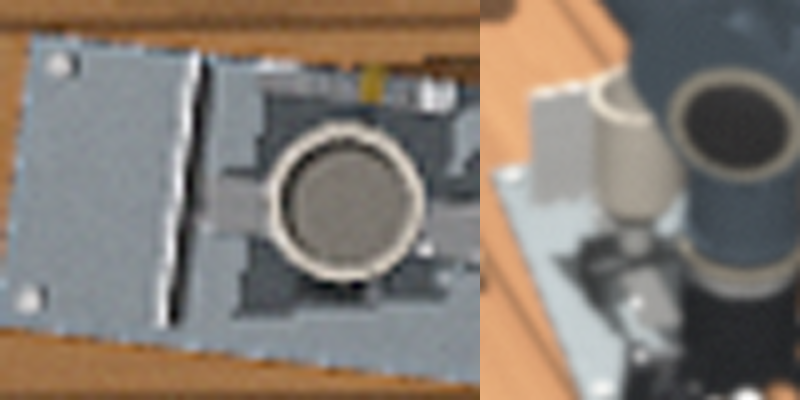

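Run:
```python
import cv2,numpy as np
a=cv2.imread("pics/w3.png")[110:200,310:390]
b=cv2.imread("pics/s6.png")[:,400:][110:260,180:300]
a=cv2.resize(a,(400,450),interpolation=cv2.INTER_CUBIC);b=cv2.resize(b,(400,500),interpolation=cv2.INTER_CUBIC)
a=cv2.copyMakeBorder(a,0,50,0,0,cv2.BORDER_CONSTANT)
cv2.imwrite("pics/pm.png",np.hstack([a,b]))
```

```text
(no output)
```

View pics/pm.png

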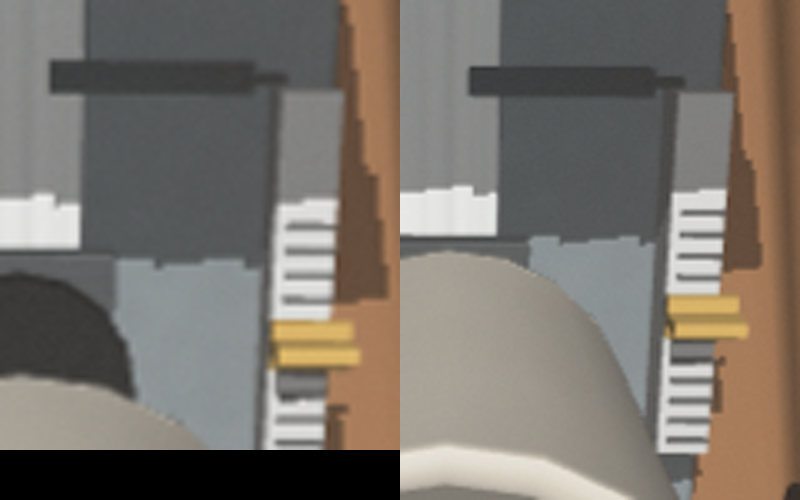

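Run:
```python
from h import *
c=env.calibration("wrist");s=env.get_state()
Rw,t,f,cx,cy=cam("wrist");R=s['orientation'];
Rc=Rw@R; o=R.T@(-Rw.T@t-s['eef_pos'])   # cam from tool
print(np.round(o,4))
q=np.load("stand.npy");inv=lambda w:np.array([[np.cos(q[2]),np.sin(q[2])],[-np.sin(q[2]),np.cos(q[2])]])@(w[:2]-q[:2])
def C(e,R): 
    Rr=Rc@R.T; return (Rr,-Rr@(np.array(e)+R@o),f,cx,cy)
def ortho(M): u,_,v=np.linalg.svd(np.array(M)); return u@v
R3=ortho([[.992,-.003,.123],[-.123,-.001,.992],[-.003,-1,-.001]])
R6=ortho([[.992,0,.125],[-.125,0,.992],[0,-1,0]])
C3=C((.5022,.0219,.219),R3);C6=C((.5022,.0235,.1312),R6)
for z in (.02,.03,.043):
  print(z,"tip",np.round(inv(onz(C3,(367.4,125.5),z)),4),np.round(inv(onz(C6,(385.5,134.6),z)),4),"marktop",np.round(inv(onz(C3,(373,181.2),z)),4),np.round(inv(onz(C6,(393,209.3),z)),4))
for a,b in [((367.4,125.5),(385.5,134.6)),((373,181.2),(393,209.3)),((365,178.4),(386.5,206)),((365,174),(387,199.5))]:
  p,e=tri([(C3,a),(C6,b)]);print(np.round(inv(p),4),p[2],np.round(e,4))
# tcp stand
print("tcp stand",inv(s['eef_pos']),s['eef_pos'])
```

```text
[-0.     -0.1437  0.0697]
0.02 tip [0.0514 0.1013] [0.0525 0.101 ] marktop [0.06   0.0437] [0.062  0.0416]
0.03 tip [0.0499 0.1019] [0.0504 0.1018] marktop [0.0582 0.0459] [0.0595 0.0447]
0.043 tip [0.048  0.1026] [0.0477 0.1028] marktop [0.0559 0.0488] [0.0563 0.0488]
[0.0489 0.1023] 0.03717563327749297 [0. 0.]
[0.0556 0.0494] 0.04529734386347123 [0.0001 0.0001]
[0.0456 0.057 ] 0.06464633374251669 [0.0012 0.0012]
[0.0455 0.0614] 0.06484762195487274 [0.0015 0.0015]
tcp stand [-0.00288946 -0.16025501] [ 0.47364267 -0.18649598  0.04118246]
```

Run:
```python
from h import *
T=cam("top")
a=cv2.imread("pics/top0.png")[:,:,::-1].astype(np.float32);b=np.load("im_a.npz")['t'].astype(np.float32);m=np.load("mb.npy")
def prof(im,s=4000,z=.14):
    r=rect(np.ascontiguousarray(im),T,z,.0,.045,.06,.2,s).mean(2); return r.mean(0)
# shield bright ridge: subpixel centroid; columns -> y=.2-col/s
for im in (a,b,m):
    p=prof(im); g=np.gradient(cv2.GaussianBlur(p[None],(0,0),6)[0]); k=g.argmin()
    w=np.arange(k-25,k+26); ww=np.clip(-g[w],0,None); e=(w*ww).sum()/ww.sum()
    bright=p.argmax()
    print("falling edge y",.2-e/4000,"max",.2-bright/4000)
# pointer darkness + mark yellowness at z=.03/.043
for im in (a,b,m):
    r=rect(np.ascontiguousarray(im),T,.043,.053,.064,.03,.07,4000); yel=(r[:,:,0]+r[:,:,1])/2-r[:,:,2]
    pr=yel.mean(0); pr=np.clip(pr-pr.max()*.4,0,None); print("mark y",.07-(np.arange(len(pr))*pr).sum()/pr.sum()/4000)
r=rect(np.ascontiguousarray(a),T,.03,.02,.042,.085,.12,4000).mean(2).mean(0); d=np.clip(np.median(r)-4-r,0,None); print("pointer0",.12-(np.arange(len(d))*d).sum()/d.sum()/4000)
r=rect(np.ascontiguousarray(b),T,.03,.037,.045,.05,.08,4000).mean(2).mean(0); k=r.argmin();print("pointer1",.08-k/4000)
r=rect(np.ascontiguousarray(m),T,.03,.037,.045,.03,.07,4000).mean(2).mean(0); k=r.argmin();print("pointer2",.07-k/4000)
```

```text
falling edge y 0.16791081076030676 max 0.17075
falling edge y 0.13048280858058903 max 0.13325
falling edge y 0.11665439182431134 max 0.11925000000000001
mark y 0.049367482277720934
mark y 0.04848730333773496
mark y 0.04891892974206337
pointer0 0.10232280447014204
pointer1 0.0655
pointer2 0.03875000000000001
```

Two wrist views and the top view agree: pointer start y ≈ 0.102, mark y ≈ 0.0488, so the target travel is ≈ 53.3 mm. Current travel is ≈ 51 mm; pull 2.2 mm more.

arm_command --motion '[{"grip": 1, "slide": [0.05, 0, -0.22], "twist": 0}, {"grip": 1, "slide": [0, 0, 0], "twist": 0}, {"grip": 1, "slide": [0, 0, 0], "twist": 0}]'

```text
clock: 16.18
eef_pos: [0.4734, -0.1887, 0.0411]
orientation: [[0.992, -0.001, 0.125], [-0.125, 0.001, 0.992], [-0.001, -1.0, 0.0]]
wrist_force: [-0.6, 4.5, 0.3]
opening: 1.005
```

```bash
cat > meas.py <<'E'
from h import *
import sys
T=cam("top")
go(P((-.0022,-.16,.041)),-7.2)
m=np.mean([env.read_camera("top").astype(np.float32) for _ in range(4)],0)
np.save(f"m_{sys.argv[1]}.npy",m)
a=cv2.imread("pics/top0.png")[:,:,::-1].astype(np.float32)
E=[]
for im in (a,m):
    p=rect(np.ascontiguousarray(im),T,.14,.0,.045,.06,.2,4000).mean(2).mean(0)
    g=np.gradient(cv2.GaussianBlur(p[None],(0,0),6)[0]); k=g.argmin()
    w=np.arange(k-25,k+26); ww=np.clip(-g[w],0,None); E.append(.2-(w*ww).sum()/ww.sum()/4000)
print("travel by shield mm",1000*(E[0]-E[1]))
o=np.clip(rect(m,T,.035,.02,.075,.03,.12)*1.5,0,255).astype(np.uint8)
s=env.read_camera("side");w=env.read_camera("wrist")
o2=cv2.resize(s[165:245,280:360],(439,439),interpolation=cv2.INTER_CUBIC); o2=cv2.resize(o2,(300,300)); o=cv2.resize(o,(492,300))
w=cv2.resize(w,(480,300)); z=np.zeros((300,312,3),np.uint8); 
cv2.imwrite(f"pics/m_{sys.argv[1]}.png",np.vstack([np.hstack([o,o2]),np.hstack([w,z])])[:,:,::-1])
E
python3 meas.py c
```

```text
clock 16.18 tcp [ 0.4734 -0.1887  0.0411] az -7.2 F [-0.6  4.5  0.3] open 1.005
slide cm [0.07 0.01 0.25] ('twist', np.float64(0.0))
travel by shield mm 53.49495955458716
```

View pics/m_c.png

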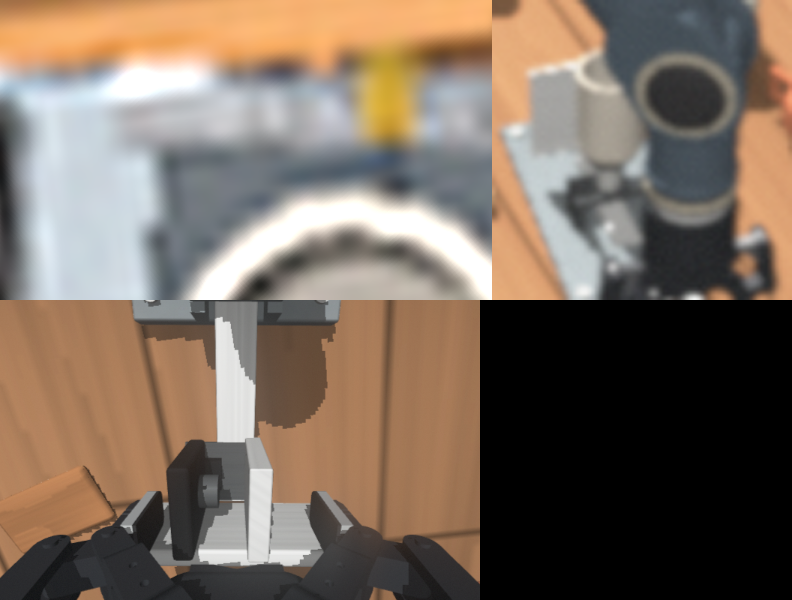

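Run:
```python
from h import *
T=cam("top")
ims={'a':np.load("im_a.npz")['t'].astype(np.float32),'b':np.load("mb.npy"),'c':np.load("m_c.npy")}
A=[]
for n,m in ims.items():
    for x in (.041,.043,.045,.047):
        r=rect(np.ascontiguousarray(m),T,.03,x-.001,x+.001,.035,.08,4000).mean(2).mean(0)
        k=r[:].argmin(); d=np.clip(np.percentile(r,40)-r,0,None)
        lo,hi=max(0,k-14),k+15; dd=d[lo:hi];print(n,x,"dark min y",round(.08-k/4000,4),"cent",round(.08-(np.arange(lo,lo+len(dd))*dd).sum()/dd.sum()/4000,4),round(r[k]),round(np.median(r)))
m=ims['c'];o=np.clip(rect(np.ascontiguousarray(m),T,.03,.03,.07,.03,.08,15000)*1.8,0,255).astype(np.uint8)
cv2.imwrite("pics/z.png",o[:,:,::-1])
```

```text
a 0.041 dark min y 0.065 cent 0.0653 53 79
a 0.043 dark min y 0.0648 cent 0.0647 30 74
a 0.045 dark min y 0.065 cent 0.0647 52 71
a 0.047 dark min y 0.0465 cent 0.0473 69 80
b 0.041 dark min y 0.048 cent 0.048 58 79
b 0.043 dark min y 0.051 cent 0.051 48 71
b 0.045 dark min y 0.0515 cent 0.0517 45 76
b 0.047 dark min y 0.0508 cent 0.0507 62 80
c 0.041 dark min y 0.047 cent 0.0472 49 80
c 0.043 dark min y 0.048 cent 0.0482 56 72
c 0.045 dark min y 0.049 cent 0.0494 58 75
c 0.047 dark min y 0.0485 cent 0.0485 58 81
```

View pics/z.png

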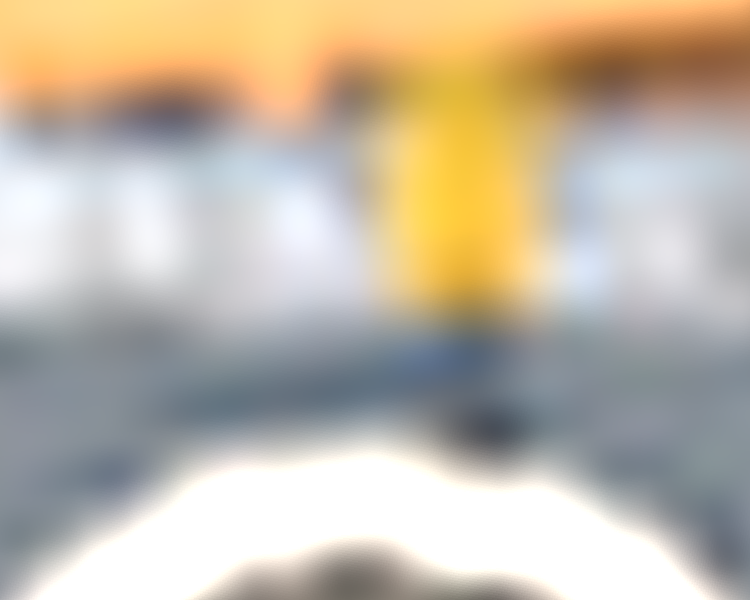

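Pointer at y ≈ 0.0485 and mark at ≈ 0.0488, so the leg is at the mark within about 0.5 mm. Squeezing.

arm_command --motion '[{"grip": 0.4, "slide": [0, 0, 0], "twist": 0}, {"grip": 0.2, "slide": [0, 0, 0], "twist": 0}, {"grip": 0, "slide": [0, 0, 0], "twist": 0}, {"grip": -0.2, "slide": [0, 0, 0], "twist": 0}, {"grip": -0.5, "slide": [0, 0, 0], "twist": 0}, {"grip": -0.7, "slide": [0, 0, 0], "twist": 0}, {"grip": -0.7, "slide": [0, 0, 0], "twist": 0}, {"grip": -0.7, "slide": [0, 0, 0], "twist": 0}]' --newtons 40

```text
clock: 17.48
eef_pos: [0.4729, -0.1889, 0.0414]
orientation: [[0.992, -0.002, 0.125], [-0.125, 0.001, 0.992], [-0.002, -1.0, 0.001]]
wrist_force: [-4.1, 3.8, 4.8]
opening: 0.359
```

```bash
python3 meas.py d
```

```text
clock 17.48 tcp [ 0.4729 -0.1889  0.0414] az -7.2 F [-4.1  3.8  4.8] open 0.359
slide cm [0.11 0.04 0.27] ('twist', np.float64(0.0))
travel by shield mm 53.58077695981148
```

View pics/m_d.png

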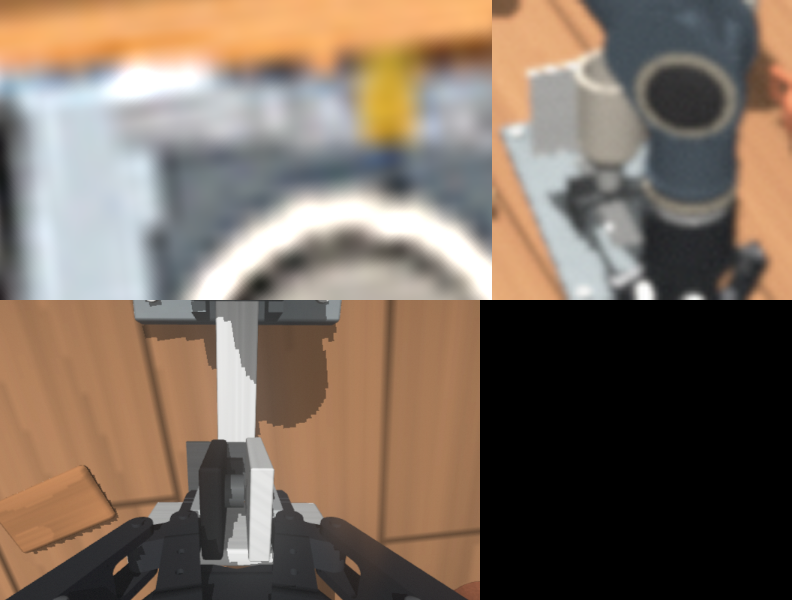

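Opening 0.359 reads about 30.5 mm (the 60 mm beaker read 57.8), consistent with fully closed. Confirm with a firmer squeeze and some hold time.

arm_command --motion '[{"grip": -0.7, "slide": [0, 0, 0], "twist": 0}, {"grip": -0.7, "slide": [0, 0, 0], "twist": 0}, {"grip": -0.7, "slide": [0, 0, 0], "twist": 0}, {"grip": -0.7, "slide": [0, 0, 0], "twist": 0}, {"grip": -0.7, "slide": [0, 0, 0], "twist": 0}, {"grip": -0.7, "slide": [0, 0, 0], "twist": 0}]' --newtons 55

```text
clock: 18.52
eef_pos: [0.473, -0.1889, 0.0414]
orientation: [[0.992, -0.002, 0.125], [-0.125, 0.001, 0.992], [-0.002, -1.0, 0.0]]
wrist_force: [-3.9, 4.0, 5.4]
opening: 0.356
```

```bash
python3 meas.py e
python3 - <<'E'
from h import *
w=env.read_camera("wrist");t=env.read_camera("top")
cv2.imwrite("pics/fw.png",w[:,:,::-1]);cv2.imwrite("pics/ft.png",t[:,:,::-1])
T=cam("top");m=np.load("m_e.npy")
for x in (.043,.045,.047):
    r=rect(np.ascontiguousarray(m),T,.03,x-.001,x+.001,.035,.065,4000).mean(2).mean(0);print(x,.065-r.argmin()/4000)
E
```

```text
clock 18.52 tcp [ 0.473  -0.1889  0.0414] az -7.2 F [-3.9  4.   5.4] open 0.356
slide cm [0.1  0.04 0.27] ('twist', np.float64(0.0))
travel by shield mm 53.57019350360544
0.043 0.04775
0.045 0.04875
0.047 0.0485
```

View pics/fw.png

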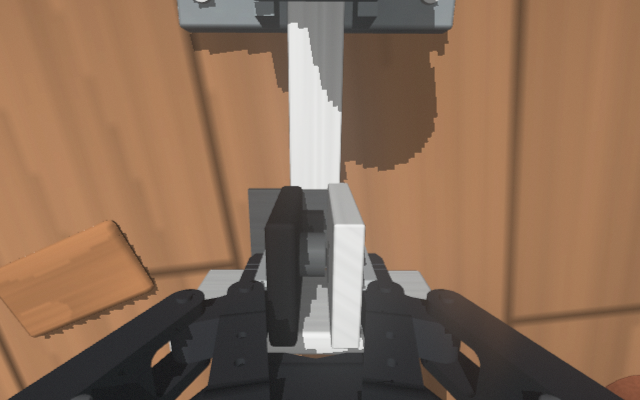

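View pics/ft.png

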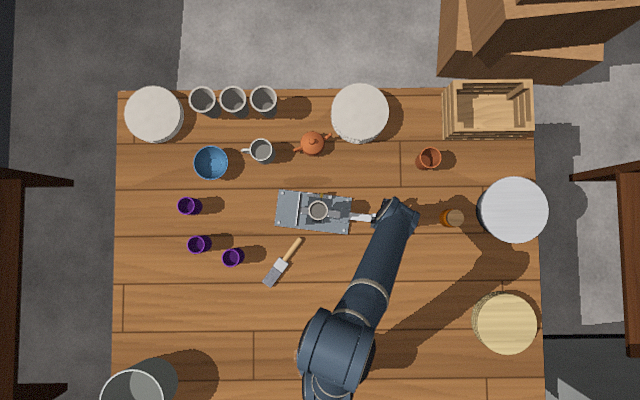

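The fins now span columns 267–363 (96 px against 134 px when open), which gives about 33 mm, so the lever is closed. The beaker is on the pedestal at top (318,210) and the other pots have not moved. Handing in.

```bash
python3 -c "
from bench import env
print(env.sign_off())"
```

```text
the job is handed in; nothing more can be done
None
```

I put the pale beaker upright on the pedestal and let go, then pulled the leg out by its crossbar with the fingers open. At the mark I squeezed the lever shut, and I handed the job in at about 19 s with the arm still squeezing and holding.

**Leg position:** the last check put the leg at 53.6 mm of travel, against an estimated 53.2–53.5 mm for the mark. The pointer read y ≈ 0.0485 m and the mark 0.0488 m. Individual rows of the blurry top view differed by up to about 1 mm, so I trust the alignment to roughly that.

**Lever:** the gripper opening held steady at 0.356–0.359 when I raised the grip from 40 to 55 N, so the lever had nowhere further to go. The wrist picture shows about 33 mm over the fins, against 32 mm when fully closed.

**Other checks:** the top picture shows the beaker still on its pedestal and the other pots where they started. The wrist force readings I took stayed at or below about 11 N.

**Disagreement:** the wrist camera and the fixed cameras differed by 2–3 mm on where the stand was. I split the difference for the placing and used the wrist view for the grip.

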